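Seat the lens barrel in the V-mount and hold it clamped

ROBOT

A 6-joint arm with a two-finger parallel gripper is mounted at the origin on the work surface. World frame = base frame: x ahead of the robot, y to its left, z up, the work surface at z = 0. Lengths are in m, angles in degrees, forces in N, time in s.
With the tool pointing down it reaches from about 0.4 to 0.825 m from the base axis. Payload 7 kg.
Tool frame: the origin (TCP) lies midway between the tips of the shut fingers; the grasp point (between the pads) lies r.grip_depth behind it (r.grip_depth is the distance from the TCP to the grasp point, in m); z points along the fingers, y is the line along which they close (so a half turn about z gives the same grasp; the last joint's range is limited). The gripper opens to 88 mm and grips with 3 to 60 N. Pads are 19 mm wide; open, the fingers measure 130 mm over their backs; the gripper's body (78 mm by 193 mm) begins 47 mm behind the grasp point.
Start: joints at [-60.441, 20.546, 0.682, 0, -70.136, -16.507], TCP at [0.152, -0.658, 0.227] pointing down, gripper open.
Joint ranges: [-176.03, 176.03], [-82.01, 121.73], [-58.28, 71.71], [-173.87, 95.51], [-174.79, -0.11], [-173.66, 173.66]. Speed limits (degrees/s): [136.94, 136.94, 172.46, 180, 180, 180].

INTERFACE

Orientations are given as [roll, pitch, yaw] about the fixed x, y, z axes, in that order (R = Rz(yaw) Ry(pitch) Rx(roll)).
In Python, from plant import r gives the robot as it stands.
- The arm moves only by the shell command python3 -m pendant 'ROWS' [OPENING] [FORCE]. ROWS is a JSON list of rows, 1 to 12 of them, each of 6 numbers: dx, dy, dz in m, then a rotation vector rx, ry, rz in degrees; each row is the pose to reach, as a shift and turn from the pose commanded when the command began, along the tool's axes at that moment; what a row does not reach only later rows make up. A row lasts 1/12 s, in which the tool goes at most 0.0417 m and 7.16 degrees, less where a joint would pass 70% of its speed; a pose out of reach is approached as far as the arm can. OPENING is the finger opening in m, set as the command begins (- or left out keeps the last). The fingers move at their own pace and stop on an object; FORCE is the grip in N (left out, the last holds). Time passes only in rows, so rows that do not move let the fingers close. It prints the time, the measured TCP pose, the force, the opening and the grip force at its end.
- r.get_state(): the state, without advancing time (a new reading comes with each control period).
- r.capture(name): name is "scene" or "top" or "wrist"; returns a dict with "frame" (384x512x3 uint8, red, green, blue), "z_map" (384x512 float32, m along the optical axis (not along the pixel's ray), 0 where there is no reading), "fx", "fy", "cx", "cy" (pixels), "cam_to_world" (4x4, takes a point from camera to world coordinates). Camera axes: x right, y down, z forward; pixel columns grow to the right and rows downward; lengths in m; the calibration is good to about 2 mm. A picture is of the moment at which its call begins.
- r.close_job(): hands the job in; it is judged then, once.
The state is a dict: "time_s": time; "joints": joint angles; "qd": joint speeds; "joint_torque": joint torques, N m; "tcp_pos": TCP position; "eef_rot": TCP orientation; "contact_force": force on the tool from outside, world axes, zero at the start; "moment": the same for the moment, N m; "gripper_width": finger opening in m; "gripper_force": force on a finger pad.
Only numpy, scipy, OpenCV 4.12 (cv2) and the standard library are available. Lean on these libraries where they do the work, as an engineer would, in place of code of your own. Each camera call takes 0.05 s, during which the arm holds its last target. There are 200 camera calls.

TASK

Take the thicker of the two dark barrels (the lens) from its white rest and lay it gently in the two aluminium vees of the clamp mount, centred end to end, and let go of it while the clamp arm is still open. Then swing the clamp arm over and press its crossbar down until the arm is level, so that the sprung foot squeezes the lens onto both sides of the vees. The clamp has no catch: finish while still holding it pressed down, without touching the lens itself, and leave everything else where it stands.

Things in the scene. Friction and masses are not known exactly. Their poses are not given: they have to be found in the camera images.
- lens: The lens: dark metal barrel with glass ends, a plain cylinder 34 mm in diameter and 130 mm long, about 0.2 kg (varies by 30 percent). Origin at its centre, y along its axis (both ends alike; it may be rolled about y). It starts lying on a white rest, its axis 33 mm above the table, up to 10 mm off the rest's middle.
- rest_lens: White plastic rest under the lens, fixed; origin on the table under its middle, y along the lens. Floor plate 64 by 120 by 6 mm; vee supports, each 14 mm long, at y = -45 and +45 mm, 60 mm wide over all, tops 26 mm above the table. Between them the barrel is free to grasp.
- thin: The other dark barrel, not wanted: 22 mm in diameter, 130 mm long, on a second white rest of the same kind. Origin at its centre, y along its axis. Leave it.
- mount: The clamp mount, fixed: dark base plate 90 mm (x) by 190 mm (y, from -115 to +75 mm), 12 mm thick, z up. Two aluminium vee supports, each 20 mm long, at y = -45 and +45 mm; the 70 mm between them are free down to the plate. The 90 degree groove runs along y: bottom 31 mm, tops 52 mm above the table, mouth 43 mm wide. Origin: on the table below the groove's middle.
- vee_near: The -x side of both vee supports (sloping faces); origin and axes as the mount.
- vee_far: The +x side of both vee supports (sloping faces); origin and axes as the mount.
- seat (a point): Where the centre of the seated lens belongs: above the mount's origin, 55 mm above the table; axes as the mount, the seated lens lies along y.
- clamp_arm (a joint): Angle of the clamp arm (rad): 0 = level and closed, against its internal stop; pi/2 = upright; 2.0 = open stop, leaning outwards to the mount's -y. It stays at any angle it is left at (hinge friction 0.15 N m), but once closed on the lens its foot spring lifts it again if let go.
- clamp_hinge (a point): Hinge of the clamp arm, between two posts 112 mm high: at y = -95 mm in the mount, 100 mm above the table; its axis runs along the mount's x. The arm is a steel strap 24 mm wide and 8 mm thick; level, it runs from here towards the mount's +y over the lens.
- press_bar (a point): Centre of the crossbar at the arm's free end, 140 mm from the hinge axis: a round steel bar 14 mm in diameter, 60 mm long, along the mount's x. Push it from outside (the mount's -y) to swing the arm over, then press it from above. With the arm level its axis is 100 mm above the table, at y = +45 mm in the mount.
- foot: Sprung rubber foot, 16 mm in diameter, under the arm, 95 mm from the hinge; its end stands 36 mm below the arm's centreline. It touches the seated lens with the crossbar about 12 mm above its lowest place. Spring 1 N per mm, travel 12 mm: with the arm level it presses the lens with about 8 N, for 5 to 7 N on the crossbar. Origin on the arm's centreline.
- jar: Bystander, leave alone: small closed glass jar with a black cap, 42 mm in diameter, 50 mm high, between the mount and the rests. Origin at the middle of its underside.
- brown_bottle: Bystander, leave alone: brown reagent bottle, 70 mm in diameter, 170 mm high, far right of the table. Origin at the middle of its underside.
- clear_bottle: Bystander, leave alone: clear reagent bottle, 66 mm in diameter, 160 mm high, far left of the table. Origin at the middle of its underside.
- beaker: Bystander, leave alone: glass beaker, 68 mm in diameter, 80 mm high, beyond the mount. Origin at the middle of its underside.
- dish: Bystander, leave alone: flat open glass dish, 90 mm in diameter, 18 mm high, beyond the mount. Origin at the middle of its underside.
- driver: Bystander, leave alone: screwdriver with a black handle, 200 mm long and 26 mm thick, lying across beyond the rests; origin under its middle.
- collar: Bystander, leave alone: loose aluminium ring, 48 mm outside, 12 mm high, near the robot. Origin at the middle of its underside.
Things that resemble listed ones, but are neither listed nor needed, are in the scene too. What is shaped like the lens but blue is not meant.

How it is judged (in metres and radians):
On the way:
1. the lens lies seated and centred in the vees, let go, with the clamp arm still open (x of lens in the frame of seat between -0.003 and 0.003 m and y of lens in the frame of seat between -0.015 and 0.015 m and z of lens in the frame of seat between -0.003 and 0.003 m and angle between the y axis of lens and the y axis of mount, either way round below 0.06 rad and contact force between the fingers and lens below 0.2 N and value of joint clamp_arm above 0.8 rad and linear speed of lens below 0.02 m/s), for 0.2 s.
At the end, for the whole second after the job is handed in: The lens lies in the vees (3 mm across and in height, 15 mm along, 0.06 rad), at rest and untouched by the fingers; the clamp arm is held within 0.06 rad of level, its foot pressing the lens with over 4 N and the lens pressing each side of the vees with over 2 N (x of lens in the frame of seat between -0.003 and 0.003 m and y of lens in the frame of seat between -0.015 and 0.015 m and z of lens in the frame of seat between -0.003 and 0.003 m and angle between the y axis of lens and the y axis of mount, either way round below 0.06 rad and contact force between the fingers and lens below 0.2 N and value of joint clamp_arm below 0.06 rad and contact force between foot and lens above 4 N and contact force between lens and vee_near above 2 N and contact force between lens and vee_far above 2 N and linear speed of lens below 0.02 m/s); the arm keeps its last pose, push and grip.
It fails at once if the lens is banged or forced into the vees with more than 40 N on one side (contact force between lens and vee_near above 40 N or contact force between lens and vee_far above 40 N).
It fails at once if something else on the table is moved by more than 25 mm (distance of any of thin, jar, brown_bottle, clear_bottle, beaker, dish, driver, collar from where it was at the start of the episode above 0.025 m).
It also fails if it takes over 61 s, if anything falls off the work surface, if the arm or the gripper's body presses on something with over 40 N, if the wrist force passes 120 N, or if a joint passes its speed limit or range.

## Working session

There is one attempt and no reset: what is moved stays moved. The work goes in short steps, Python scripts to look and compute and a shell command to move; the robot and the scene stay as the last step left them, time stands still between calls to the robot, and variables do not carry over. Pictures are saved under pics/ and viewed, at most 10 in all, crops included, and the job is handed in when it is done.

```bash
mkdir -p pics; ls; python3 - <<'E'
from plant import r
import cv2,numpy as np,pickle
s=r.get_state();print(s,r.grip_depth)
for n in("scene","top"):
    c=r.capture(n);pickle.dump(c,open(n+'.pkl','wb'));cv2.imwrite(f'pics/{n}0.png',c['frame'][:,:,::-1])
    print(n,c['fx'],c['cx'],c['cy'],np.round(c['cam_to_world'],3))
E
```

```text
pics
{'time_s': 0.0, 'joints': array([-6.04426504e+01,  2.05916385e+01,  6.32986566e-01, -2.05597572e-02,
       -7.01367100e+01, -1.65075217e+01]), 'qd': array([ 0.0314168 ,  0.00858133, -0.03545307, -0.02448858,  0.0129656 ,
        0.10163384]), 'joint_torque': array([ 6.10137395e-04, -5.82725322e+01,  2.93051791e+01,  6.99672371e+00,
        7.16711045e-03, -1.24096709e-04]), 'tcp_pos': array([ 0.15227944, -0.65708126,  0.22561304]), 'eef_rot': array([ 1.79903076e+02, -8.56819512e-03, -1.66957167e+02]), 'contact_force': array([ 1.42431793, -0.24617541,  0.943032  ]), 'moment': array([-0.03021934,  0.039305  ,  0.0176231 ]), 'gripper_force': 0.0, 'gripper_width': 0.08755080706573917} 0.0188
scene 382.1207974357252 252.96841057913528 191.65312483038085 [[-0.545  0.645 -0.536  1.185]
 [ 0.839  0.414 -0.354  0.431]
 [-0.006 -0.643 -0.766  0.963]
 [ 0.     0.     0.     1.   ]]
top 378.32968010577196 255.0521026402262 189.5196911876102 [[ 0.015 -0.997  0.079  0.459]
 [-1.    -0.015  0.002  0.005]
 [-0.    -0.079 -0.997  1.166]
 [ 0.     0.     0.     1.   ]]
```

View pics/top0.png

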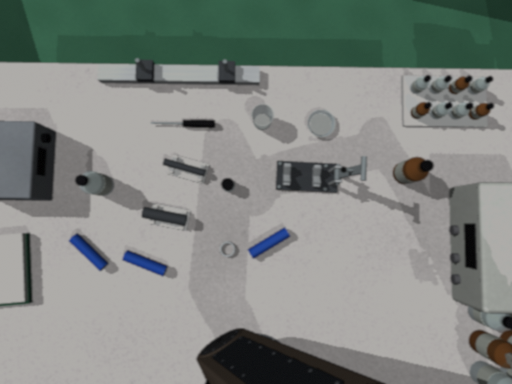

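View pics/scene0.png

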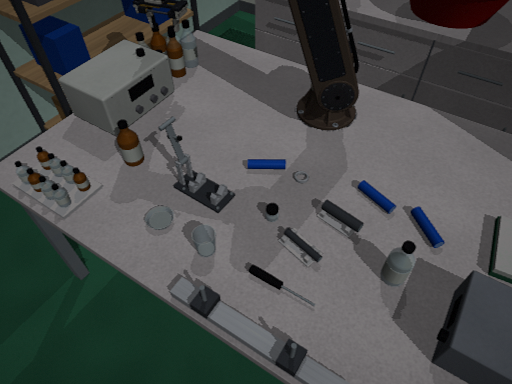

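Both views show these candidates in the top view:
- Dark barrels on white rests at (164,215), thicker, and (185,167), thinner.
- Blue barrels at (88,252), (145,263) and (268,243), which are not meant.

I choose (164,215). The mount is at (307,177), with its hinge end to the right and the arm open at about (352,170). Next I take a close crop and measure.

```bash
cat > h.py <<'E'
import numpy as np,cv2
def pts(c):
    z=c['z_map'];v,u=np.mgrid[:384,:512]
    P=np.stack([(u-c['cx'])/c['fx']*z,(v-c['cy'])/c['fy']*z,z,np.ones_like(z)],-1)@c['cam_to_world'].T
    P=P[...,:3];P[z==0]=np.nan
    return P
def ray(c,u,v,h):
    d=c['cam_to_world'][:3,:3]@[(u-c['cx'])/c['fx'],(v-c['cy'])/c['fy'],1];o=c['cam_to_world'][:3,3]
    return o+d*(h-o[2])/d[2]
E
python3 - <<'E'
import pickle,cv2,numpy as np
from h import *
c=pickle.load(open('top.pkl','rb'));f=c['frame'][:,:,::-1];P=pts(c)
a=cv2.resize(f[145:245,125:245],None,fx=5,fy=5,interpolation=2);a=a[:,:600]
b=cv2.resize(f[145:205,265:385],None,fx=5,fy=5,interpolation=2)
cv2.imwrite('pics/crop1.png',np.vstack([cv2.resize(a,(480,400)),cv2.resize(b,(480,200*1))])[:600])
g=f.max(2).astype(int)
def comp(x0,x1,y0,y1,zt,h):
    m=np.zeros(g.shape,np.uint8);m[y0:y1,x0:x1]=(g[y0:y1,x0:x1]<75)
    n,l,s,ce=cv2.connectedComponentsWithStats(m);i=1+s[1:,4].argmax()
    ps=np.argwhere(l==i)[:,::-1].astype(np.float32)
    R=cv2.minAreaRect(ps);print(R,s[i])
    box=cv2.boxPoints(R)
    W=np.array([ray(c,*p,h) for p in box]);print(np.round(W,4),'ctr',ray(c,*R[0],h))
    e=[W[1]-W[0],W[2]-W[1]];e=max(e,key=np.linalg.norm);print('len',[np.linalg.norm(W[1]-W[0]),np.linalg.norm(W[2]-W[1])],'yaw of long',np.degrees(np.arctan2(e[1],e[0])))
    print('maxz',np.nanpercentile(P[l==i][:,2],[50,95]))
print('lens');comp(130,200,198,235,0,.033)
print('thin');comp(155,215,152,185,0,.027)
print('base');comp(268,345,155,200,0,.012)
# heights in mount
for v in range(155,200,3):print(v,[int(x) if x==x else -1 for x in P[v,272:372:4,2]*1000])
E
```

```text
lens
((164.3461456298828, 215.76922607421875), (43.733890533447266, 10.786385536193848), 11.309932708740234) [143 207  44  19 447]
[[0.4624 0.3441 0.033 ]
 [0.4941 0.339  0.033 ]
 [0.4704 0.2099 0.033 ]
 [0.4388 0.2153 0.033 ]] ctr [0.46641381 0.27699398 0.033     ]
len [np.float64(0.032070316288610685), np.float64(0.13127091793941745)] yaw of long -100.41321897805756
maxz [0.04777871 0.05220984]
thin
((184.4947967529297, 167.01853942871094), (42.17782211303711, 6.16296911239624), 15.64224624633789) [164 159  42  17 245]
[[0.6222 0.2867 0.027 ]
 [0.6405 0.2822 0.027 ]
 [0.6075 0.1579 0.027 ]
 [0.5893 0.1625 0.027 ]] ctr [0.61484793 0.22226311 0.027     ]
len [np.float64(0.018788898291428022), np.float64(0.12862296794327158)] yaw of long -104.86854587733362
maxz [0.03429298 0.03794736]
base
((306.6676025390625, 176.4722442626953), (59.60023880004883, 28.21766471862793), 1.9091522693634033) [ 277  162   60   30 1163]
[[ 0.5515 -0.0581  0.012 ]
 [ 0.6386 -0.0601  0.012 ]
 [ 0.6351 -0.2433  0.012 ]
 [ 0.548  -0.2403  0.012 ]] ctr [ 0.59315753 -0.15046905  0.012     ]
len [np.float64(0.08
[... 862 characters left out ...]
, 105, 122, 141, 156, 0, -2, 0, 239, 3]
179 [-4, 2, 10, 48, 48, 14, 11, 9, 11, 11, 7, 41, 41, 11, 13, 10, 115, 107, 2, 0, 0, 1, 0, 241, 1]
182 [-1, 12, 15, 47, 46, 12, 12, 14, 10, 11, 8, 49, 49, 8, 13, 69, 102, 107, 0, 0, 0, 0, -2, 3, 1]
185 [4, 12, 9, 18, 24, 14, 15, 15, 11, 9, 16, 44, 10, 13, 11, 15, -1, -1, 1, -1, -1, 1, 0, -3, 1]
188 [2, 10, 13, 14, 10, 15, 11, 14, 12, 9, 11, 9, 13, 14, 12, 9, 12, 1, -1, 0, 0, -1, 1, 0, 0]
191 [1, 3, 2, 2, 0, -2, 0, 1, 2, 0, 10, 13, 16, 12, 11, 13, 12, -2, 5, 0, -2, 0, -2, -2, 0]
194 [1, 1, 3, 3, 1, 0, 4, -3, 0, 3, -1, 0, 2, -2, 1, 0, -5, -2, 6, 2, -1, 0, 5, -1, 2]
197 [-3, -1, 0, -1, 2, -3, -1, 0, -2, 0, 1, -3, 3, 0, -1, 2, 0, 1, -1, 0, 0, 2, -2, 4, -1]
```

View pics/crop1.png

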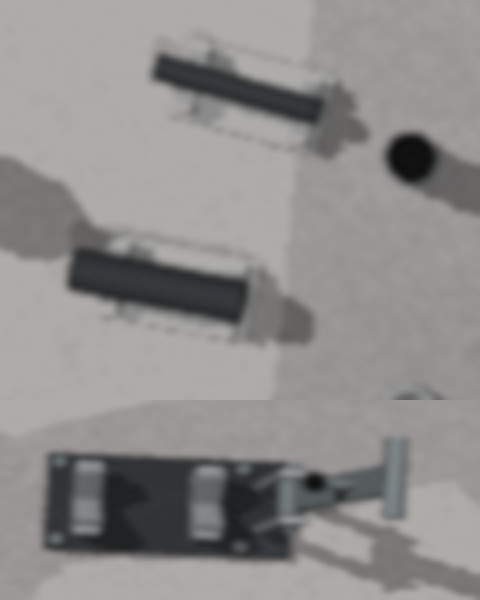

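The crop shows the thicker dark barrel at full-image (164,215) on its rest, centre about (0.466, 0.277). The thinner one lies above it and is not wanted. The mount's arm leans out to -y.

```bash
cat > d.py <<'E'
import sys,numpy as np
from scipy.spatial.transform import Rotation as R
from plant import r
# x y z yaw [pitch=0 roll=180]: delta in tool axes from the measured pose
a=list(map(float,sys.argv[1:]));s=r.get_state()
c=R.from_euler('xyz',s['eef_rot'],degrees=True)
t=R.from_euler('xyz',[a[5] if len(a)>5 else 180,a[4] if len(a)>4 else 0,a[3]],degrees=True)
d=c.inv().apply(np.array(a[:3])-s['tcp_pos']);w=(c.inv()*t).as_rotvec(degrees=True)
print('d',d.round(4),'rot',w.round(2),'rows',max(np.linalg.norm(d)/.0417,np.linalg.norm(w)/7.16).round(1),
 's',s['tcp_pos'].round(4),s['eef_rot'].round(1),'F',s['contact_force'].round(1),'w',round(s['gripper_width'],4),'t',s['time_s'])
E
python3 d.py .42 -.33 .30 -100.4
```

```text
d [-0.3346  0.2584 -0.0739] rot [ 8.000e-02  4.000e-02 -6.655e+01] rows 10.3 s [ 0.1523 -0.6572  0.2258] [ 179.9   -0.  -167. ] F [-0.9 -0.1 -0.8] w 0.0876 t 0.1
```

```bash
T='see'; python3 -m pendant '[[-0.335,0.258,-0.074,0,0,-66.5],[-0.335,0.258,-0.074,0,0,-66.5],[-0.335,0.258,-0.074,0,0,-66.5],[-0.335,0.258,-0.074,0,0,-66.5],[-0.335,0.258,-0.074,0,0,-66.5],[-0.335,0.258,-0.074,0,0,-66.5],[-0.335,0.258,-0.074,0,0,-66.5],[-0.335,0.258,-0.074,0,0,-66.5],[-0.335,0.258,-0.074,0,0,-66.5],[-0.335,0.258,-0.074,0,0,-66.5],[-0.335,0.258,-0.074,0,0,-66.5],[-0.335,0.258,-0.074,0,0,-66.5]]' 0.088; python3 d.py .466 .277 .25 -100.4
```

```text
time_s: 1.1
tcp_pos: [0.4225, -0.3283, 0.3011]
eef_rot: [-179.9, 0.0, -100.2]
contact_force: [0.2, -0.5, 0.2]
gripper_width: 0.0878
gripper_force: 0.0
d [-0.6034  0.0648  0.0511] rot [-0.07  0.01  0.17] rows 14.6 s [ 0.4225 -0.3283  0.3011] [-179.9    0.  -100.2] F [ 0.2 -0.5  0.2] w 0.0878 t 1.1
```

```bash
python3 -m pendant '[[-0.04,0.004,0,0,0,0],[-0.08,0.008,0,0,0,0],[-0.12,0.012,0,0,0,0],[-0.16,0.016,0,0,0,0],[-0.2,0.02,0.01,0,0,0],[-0.24,0.025,0.015,0,0,0],[-0.28,0.03,0.02,0,0,0],[-0.32,0.035,0.025,0,0,0],[-0.36,0.04,0.03,0,0,0],[-0.4,0.043,0.035,0,0,0],[-0.44,0.047,0.04,0,0,0],[-0.48,0.051,0.045,0,0,0]]' && python3 -m pendant '[[-0.04,0.004,0.005,0,0,0],[-0.08,0.009,0.01,0,0,0],[-0.123,0.014,0.01,0,0,0],[-0.123,0.014,0.01,0,0,0],[-0.123,0.014,0.01,0,0,0]]'; python3 - <<'E'
from plant import r
import pickle,cv2
from h import *
c=r.capture('wrist');pickle.dump(c,open('w1.pkl','wb'));cv2.imwrite('pics/w1.png',c['frame'][:,:,::-1])
P=pts(c);m=((P[...,2]>.036)&(P[...,2]<.075)&(c['frame'].max(2)<110)).astype(np.uint8)
n,l,s,ce=cv2.connectedComponentsWithStats(m);i=1+s[1:,4].argmax()
Q=P[l==i];print(s[i],Q.mean(0),Q.max(0),c['cam_to_world'][:3].round(3))
q=Q[:,:2].astype(np.float32);R=cv2.minAreaRect(q);print(R)
E
python3 d.py .466 .277 .10 -100.4
```

```text
time_s: 2.1
tcp_pos: [0.457, 0.1519, 0.2552]
eef_rot: [180.0, -0.0, -100.5]
contact_force: [1.6, -0.4, -0.0]
gripper_width: 0.0874
gripper_force: 0.0
time_s: 2.52
tcp_pos: [0.4659, 0.2754, 0.2442]
eef_rot: [179.9, -0.1, -100.4]
contact_force: [-0.7, -1.3, -0.2]
gripper_width: 0.0874
gripper_force: 0.0
[ 241  118   27  103 2580] [0.46747255 0.27322009 0.04597277] [0.49486989 0.3430118  0.0514051 ] [[-0.984  0.173  0.05   0.453]
 [ 0.18   0.944  0.276  0.201]
 [ 0.     0.28  -0.96   0.402]]
((0.4681607484817505, 0.27715376019477844), (0.13062737882137299, 0.033048663288354874), 79.57576751708984)
d [-3.100e-03  1.000e-04  1.445e-01] rot [ 0.07 -0.11 -0.02] rows 3.5 s [0.4658 0.2741 0.2445] [ 1.799e+02 -1.000e-01 -1.004e+02] F [-1.6 -1.5 -0.3] w 0.0877 t 2.5667
```

View pics/w1.png

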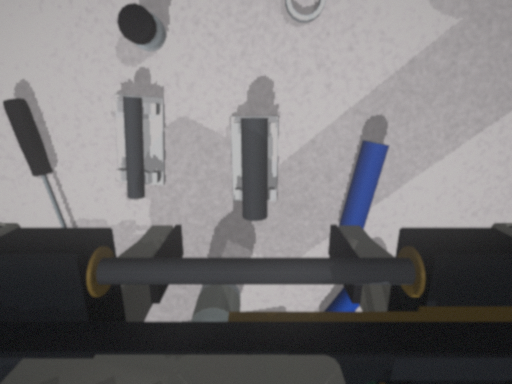

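The wrist view shows the lens at (255,168), white rest around it, thin barrel at (134,148); both measurements agree. Go down and grip.

```bash
python3 -m pendant '[[-0.003,-0.001,0.04,0,0,0],[-0.003,-0.001,0.08,0,0,0],[-0.003,-0.001,0.12,0,0,0],[-0.003,-0.001,0.16,0,0,0],[-0.003,-0.001,0.19,0,0,0],[-0.003,-0.001,0.21,0,0,0],[-0.003,-0.001,0.23,0,0,0],[-0.003,-0.001,0.23,0,0,0]]' && python3 d.py .467 .277 .0142 -100.4;  python3 -m pendant '[[0,0,0,0,0,0],[0,0,0,0,0,0],[0,0,0,0,0,0],[0,0,0,0,0,0],[0,0,0,0,0,0],[0,0,0,0,0,0],[0,0,0,0,0,0],[0,0,0,0,0,0],[0,0,0,0,0,0],[0,0,0,0,0,0]]' 0.02 20
```

```text
time_s: 3.23
tcp_pos: [0.4658, 0.2733, 0.0122]
eef_rot: [179.8, -0.3, -100.6]
contact_force: [-1.3, -0.4, -0.0]
gripper_width: 0.0876
gripper_force: 0.0
d [-0.0039 -0.0004 -0.002 ] rot [ 0.2  -0.31 -0.21] rows 0.1 s [0.4658 0.2733 0.0122] [ 179.8   -0.3 -100.6] F [-1.3 -0.4 -0. ] w 0.0876 t 3.2333
time_s: 4.07
tcp_pos: [0.4676, 0.2771, 0.0157]
eef_rot: [-180.0, 0.0, -100.4]
contact_force: [-0.4, -1.0, 1.6]
gripper_width: 0.0335
gripper_force: 20.0
```

```bash
python3 -m pendant '[[0,0,-0.02,0,0,0],[0,0,-0.05,0,0,0],[0,0,-0.09,0,0,0],[0,0,-0.13,0,0,0],[0,0,-0.17,0,0,0],[0,0,-0.21,0,0,0],[0,0,-0.24,0,0,0],[0,0,-0.24,0,0,0]]' && python3 d.py .593 -.02 .25 -91.1
```

```text
time_s: 4.73
tcp_pos: [0.4698, 0.2787, 0.2626]
eef_rot: [-179.6, 0.5, -100.4]
contact_force: [0.2, 0.5, -1.1]
gripper_width: 0.0337
gripper_force: 20.0
d [ 0.2717 -0.175   0.0116] rot [-0.42  0.43 -9.3 ] rows 7.8 s [0.4698 0.2787 0.2626] [-179.6    0.5 -100.4] F [ 0.2  0.5 -1.1] w 0.0337 t 4.7333
```

```bash
python3 -m pendant '[[0.03,-0.02,0,0,0,-1],[0.06,-0.04,0,0,0,-2],[0.09,-0.06,0,0,0,-3],[0.12,-0.08,0,0,0,-4.5],[0.15,-0.1,0,0,0,-5.5],[0.18,-0.12,0,0,0,-6.5],[0.21,-0.14,0,0,0,-7.5],[0.24,-0.16,0,0,0,-8.5],[0.272,-0.175,0,0,0,-9.3],[0.272,-0.175,0,0,0,-9.3],[0.272,-0.175,0,0,0,-9.3],[0.272,-0.175,0,0,0,-9.3]]'; python3 - <<'E'
from plant import r
import pickle,cv2
from h import *
c=r.capture('wrist');pickle.dump(c,open('w2.pkl','wb'));cv2.imwrite('pics/w2.png',c['frame'][:,:,::-1])
E
```

```text
time_s: 5.73
tcp_pos: [0.5897, -0.0224, 0.2546]
eef_rot: [179.9, 0.0, -91.2]
contact_force: [0.7, 0.3, -2.9]
gripper_width: 0.0331
gripper_force: 20.0
```

View pics/w2.png

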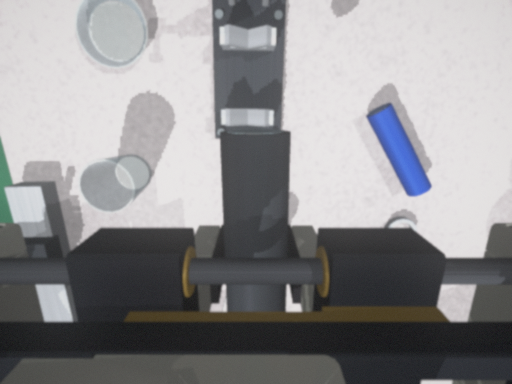

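The wrist view shows the vees at (248,38) and (248,118) on the dark base (columns 214–286). The held lens is below, its near end at row 131. I fit the base edges, vees and lens by depth.

```bash
cat > m.py <<'E'
import pickle,sys
from h import *
c=pickle.load(open(sys.argv[1],'rb'));P=pts(c);f=c['frame'].max(2).astype(int)
# base edges at z=12mm by colour
L=[];R_=[]
for v in list(range(4,22))+list(range(56,105)):
    d=np.where(f[v,190:310]<95)[0]+190
    if len(d)<30: continue
    L.append(ray(c,d[0]-.5,v,.012));R_.append(ray(c,d[-1]+.5,v,.012))
for n,E in(('L',L),('R',R_)):
    E=np.array(E);p=np.polyfit(E[:,1],E[:,0],1);res=E[:,0]-np.polyval(p,E[:,1]);k=abs(res)<.002
    p=np.polyfit(E[k,1],E[k,0],1);print(n,'x at y=-.1325',np.polyval(p,-.1325),'slope deg',np.degrees(np.arctan(p[0])),k.sum())
# vees by depth
m=((P[...,2]>.035)&(P[...,2]<.06)).astype(np.uint8);m[135:]=0;m[:,:200]=0;m[:,300:]=0
n,l,s,ce=cv2.connectedComponentsWithStats(m)
for i in range(1,n):
    if s[i,4]>100:
        Q=P[l==i];T=Q[Q[:,2]>.048]
        print('vee',s[i],'x',np.percentile(Q[:,0],[1,99]),'y',np.percentile(Q[:,1],[2,98]),'z99',np.percentile(Q[:,2],99))
# lens held
m=((P[...,2]>.2)&(P[...,2]<.32)).astype(np.uint8);m[:125]=0;m[215:]=0;m[:,:215]=0;m[:,300:]=0
Q=P[m>0]
if len(Q)>50:
    print('lens',len(Q),'y min',np.percentile(Q[:,1],[.5,2]),'z top',np.percentile(Q[:,2],[90,95,98]))
    for a in np.arange(-.085,-.03,.01):
        k=(abs(Q[:,1]-a)<.005)
        if k.sum()>30:
            q=Q[k];print(round(a,3),'x',np.percentile(q[:,0],[1,50,99]),'ztop',np.percentile(q[:,2],95))
E
python3 m.py w2.pkl; python3 d.py .5936 -.1325 .25 -91.1
```

```text
L x at y=-.1325 0.617341265956653 slope deg 15.873270385922064 6
R x at y=-.1325 0.5548065383393623 slope deg 2.7214790021967925 36
vee [220  25  25  23 490] x [0.60035028 0.62748078] y [-0.18593986 -0.16644512] z99 0.05166285379517622
vee [251  25  25  23 481] x [0.56459698 0.59110237] y [-0.18478563 -0.16517156] z99 0.051808567052732145
vee [221 109  24  17 379] x [0.60425301 0.63133847] y [-0.09604562 -0.07695663] z99 0.05175402608859511
vee [251 109  23  18 363] x [0.56728345 0.59442911] y [-0.0953057  -0.07596076] z99 0.05166021244386908
lens 5836 y min [-0.08771349 -0.08756267] z top [0.28810697 0.28841285 0.28874568]
-0.085 x [0.57301708 0.58932426 0.60529822] ztop 0.28838293045947305
-0.075 x [0.5734376  0.58947704 0.60550093] ztop 0.2884523461965047
-0.065 x [0.57324082 0.58957372 0.60573087] ztop 0.2884455505104084
-0.055 x [0.57368061 0.58981508 0.60591605] ztop 0.28837610687237264
-0.045 x [0.57345161 0.57712602 0.60608502] ztop 0.28340123543508644
d [ 0.1106 -0.0061  0.0049] rot [ 0.06  0.01 -0.05] rows 2.7 s [ 0.5898 -0.0218  0.2549] [179.9   0.  -91.2] F [ 0.2  0.1 -1.6] w 0.0336 t 5.7833
```

```bash
python3 - <<'E'
import pickle
from h import *
c=pickle.load(open('top.pkl','rb'));P=pts(c)
m=(P[...,2]>.22);m[:150]=0;m[190:]=0;m[:,:345]=0;m[:,375:]=0
Q=P[m];print('bar',len(Q),Q.min(0),Q.max(0),np.median(Q,0))
E
python3 d.py .5972 -.13 .15 -92.1
python3 -m pendant '[[0.04,-0.003,0,0,0,-0.3],[0.075,-0.006,0.015,0,0,-0.6],[0.108,-0.01,0.04,0,0,-0.9],[0.108,-0.01,0.07,0,0,-0.9],[0.108,-0.01,0.105,0,0,-0.9],[0.108,-0.01,0.105,0,0,-0.9],[0.108,-0.01,0.105,0,0,-0.9],[0.108,-0.01,0.105,0,0,-0.9],[0.108,-0.01,0.105,0,0,-0.9]]';python3 d.py .5972 -.13 .0385 -92.1
```

```text
bar 165 [ 0.56019606 -0.26663872  0.22011871] [ 0.61973641 -0.25288373  0.24664451] [ 0.58940632 -0.25857699  0.24047707]
d [ 0.1081 -0.0097  0.1049] rot [0.06 0.01 0.95] rows 3.6 s [ 0.5898 -0.0218  0.2549] [179.9   0.  -91.2] F [ 0.2  0.1 -1.6] w 0.0336 t 5.7833
time_s: 6.53
tcp_pos: [0.5998, -0.1296, 0.1533]
eef_rot: [-179.8, -0.0, -90.1]
contact_force: [-0.4, -0.3, -0.6]
gripper_width: 0.0334
gripper_force: 20.0
d [0.0004 0.0031 0.1148] rot [-0.23 -0.01  1.96] rows 2.8 s [ 0.5998 -0.1296  0.1533] [-179.8   -0.   -90.1] F [-0.4 -0.3 -0.6] w 0.0334 t 6.5333
```

```bash
python3 -m pendant '[[0,0.003,0.04,0,0,2],[0,0.003,0.07,0,0,2],[0,0.003,0.09,0,0,2],[0,0.003,0.1,0,0,2],[0,0.003,0.1,0,0,2],[0,0.003,0.1,0,0,2],[0,0.003,0.1,0,0,2],[0,0.003,0.1,0,0,2]]';python3 d.py .597 -.13 .0385 -92.1
```

```text
time_s: 7.2
tcp_pos: [0.5965, -0.1303, 0.0526]
eef_rot: [-179.8, 0.0, -92.2]
contact_force: [0.8, 0.3, -2.0]
gripper_width: 0.0333
gripper_force: 20.0
d [-0.0003 -0.0004  0.0141] rot [-0.19  0.01 -0.12] rows 0.3 s [ 0.5965 -0.1303  0.0526] [-179.8    0.   -92.2] F [ 0.8  0.3 -2. ] w 0.0333 t 7.2
```

```bash
python3 -m pendant '[[0,-0.0004,0.004,0,0,0],[0,-0.0004,0.007,0,0,0],[0,-0.0004,0.009,0,0,0],[0,-0.0004,0.011,0,0,0],[0,-0.0004,0.012,0,0,0],[0,-0.0004,0.012,0,0,0]]'; python3 d.py .597 -.13 .0385 -92.1;  python3 -m pendant '[[0,0,0.0008,0,0,0],[0,0,0.0008,0,0,0],[0,0,0.0008,0,0,0]]';
```

```text
time_s: 7.7
tcp_pos: [0.5961, -0.1305, 0.0387]
eef_rot: [-179.9, -0.0, -92.2]
contact_force: [1.8, -0.8, -1.1]
gripper_width: 0.0335
gripper_force: 20.0
d [-0.0005 -0.0009  0.0002] rot [-0.05 -0.01 -0.14] rows 0.0 s [ 0.5961 -0.1305  0.0387] [-179.9   -0.   -92.2] F [ 1.8 -0.8 -1.1] w 0.0335 t 7.7
time_s: 7.95
tcp_pos: [0.5964, -0.1305, 0.0383]
eef_rot: [-179.9, -0.0, -92.2]
contact_force: [2.9, -1.3, 1.2]
gripper_width: 0.0334
gripper_force: 20.0
```

```bash
python3 -m pendant '[[0,-0.0006,0.0008,0,0,0],[0,-0.0006,0.0008,0,0,0],[0,-0.0006,0.0008,0,0,0]]' 0.02 4;  python3 -m pendant '[[0,0,0,0,0,0],[0,0,0,0,0,0],[0,0,0,0,0,0],[0,0,0,0,0,0],[0,0,0,0,0,0],[0,0,0,0,0,0],[0,0,0,0,0,0],[0,0,0,0,0,0]]' 0.07; python3 d.py .597 -.13 .2 -92.1
```

```text
time_s: 8.2
tcp_pos: [0.5968, -0.1305, 0.0373]
eef_rot: [-179.9, -0.0, -92.2]
contact_force: [3.6, -1.6, 2.9]
gripper_width: 0.0336
gripper_force: 4.0
time_s: 8.87
tcp_pos: [0.596, -0.1304, 0.0369]
eef_rot: [180.0, 0.0, -92.2]
contact_force: [-0.4, 0.1, -0.5]
gripper_width: 0.0697
gripper_force: 0.0
d [-0.0005 -0.001  -0.1631] rot [ 0.01  0.   -0.15] rows 3.9 s [ 0.596  -0.1304  0.0369] [180.    0.  -92.2] F [-0.4  0.1 -0.5] w 0.0697 t 8.8667
```

```bash
python3 -m pendant '[[0,0,-0.02,0,0,0],[0,0,-0.05,0,0,0],[0,0,-0.09,0,0,0],[-0.03,0,-0.13,0,0,0],[-0.07,0,-0.16,0,0,0],[-0.1,0,-0.19,0,0,0],[-0.11,0,-0.22,0,0,0],[-0.11,0,-0.22,0,0,0],[-0.11,0,-0.22,0,0,0]]'; cat > l.py <<'E'
from plant import r
import pickle,cv2,sys
from h import *
c=r.capture('wrist');pickle.dump(c,open(sys.argv[1]+'.pkl','wb'));cv2.imwrite(f'pics/{sys.argv[1]}.png',c['frame'][:,:,::-1])
P=pts(c);m=((P[...,2]>.058)&(P[...,2]<.08)).astype(np.uint8);m[210:]=0
n,l,s,ce=cv2.connectedComponentsWithStats(m)
for i in range(1,n):
    if s[i,4]>300:
        Q=P[l==i];print(s[i],'ztop',np.percentile(Q[:,2],[90,95,98]),cv2.minAreaRect(Q[:,:2].astype(np.float32)),'y',np.percentile(Q[:,1],[.5,99.5]))
E
python3 l.py w3; python3 d.py .597 -.02 .25 -92.1
```

```text
time_s: 9.62
tcp_pos: [0.6019, -0.0187, 0.2607]
eef_rot: [-179.6, 0.1, -92.1]
contact_force: [-0.6, 0.4, -1.6]
gripper_width: 0.0699
gripper_force: 0.0
[ 243    7   30  126 3563] ztop [0.07141029 0.07179862 0.07218055] ((0.5977064371109009, -0.1303749680519104), (0.13037072122097015, 0.03321896493434906), 87.79594421386719) y [-0.19456122 -0.06575117]
[  93  155   60   55 1191] ztop [0.07931461 0.07959172 0.07981873] ((0.7686586976051331, -0.010398976504802704), (0.06683829426765442, 0.06648283451795578), 27.31015396118164) y [-0.04348189  0.02182551]
d [0.0006 0.0038 0.0084] rot [-0.15  0.06 -0.07] rows 0.2 s [ 0.6008 -0.0195  0.2584] [-1.798e+02  1.000e-01 -9.220e+01] F [ 0.1 -1.  -0.4] w 0.07 t 9.6667
```

View pics/w3.png

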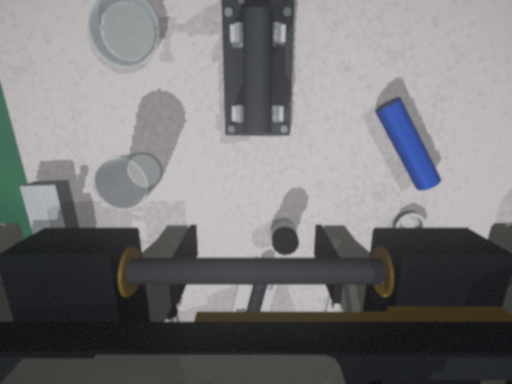

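The view shows the lens in both vees at (257,68), measured centre (0.5977,-0.1304), axis height 55 mm, so it is seated. Now I go over the arm to its outer side.

```bash
python3 d.py .591 -.32 .31 -92.2; python3 -m pendant '[[0,0,-0.04,0,0,0],[0.04,0.001,-0.055,0,0,0],[0.08,0.002,-0.055,0,0,0],[0.12,0.002,-0.055,0,0,0],[0.16,0.002,-0.055,0,0,0],[0.2,0.003,-0.055,0,0,0],[0.24,0.003,-0.055,0,0,0],[0.28,0.003,-0.055,0,0,0],[0.3,0.003,-0.055,0,0,0],[0.3,0.003,-0.055,0,0,0],[0.3,0.003,-0.055,0,0,0]]' 0.036; python3 d.py .591 -.32 .225 -92.2
```

```text
d [ 0.3006 -0.0017 -0.0519] rot [-0.15  0.06  0.03] rows 7.3 s [ 0.6008 -0.0195  0.2584] [-1.798e+02  1.000e-01 -9.220e+01] F [ 0.1 -1.  -0.4] w 0.07 t 9.6667
time_s: 10.58
tcp_pos: [0.5844, -0.322, 0.3097]
eef_rot: [179.8, 0.1, -92.4]
contact_force: [-0.2, 0.7, -0.8]
gripper_width: 0.0359
gripper_force: 0.0
d [-0.0022 -0.0068  0.0847] rot [ 0.19  0.05 -0.25] rows 2.0 s [ 0.5844 -0.322   0.3097] [ 1.798e+02  1.000e-01 -9.240e+01] F [-0.2  0.7 -0.8] w 0.0359 t 10.5833
```

```bash
python3 -m pendant '[[0,-0.006,0.04,0,0,0],[0,-0.006,0.07,0,0,0],[0,-0.006,0.085,0,0,0],[0,-0.006,0.085,0,0,0],[0,-0.006,0.085,0,0,0],[0,-0.006,0.085,0,0,0]]'; python3 d.py .591 -.32 .225 -92.2; python3 - <<'E'
from plant import r
import pickle,cv2
from h import *
c=r.capture('top');P=pts(c);cv2.imwrite('pics/t4.png',cv2.resize(c['frame'][120:240,250:410,::-1],None,fx=5,fy=5))
E
```

```text
time_s: 11.08
tcp_pos: [0.5924, -0.3203, 0.2285]
eef_rot: [-179.9, -0.1, -92.2]
contact_force: [-0.2, 0.5, 0.8]
gripper_width: 0.0359
gripper_force: 0.0
d [-0.0002  0.0014  0.0035] rot [-0.09 -0.05  0.  ] rows 0.1 s [ 0.5924 -0.3203  0.2285] [-1.799e+02 -1.000e-01 -9.220e+01] F [-0.2  0.5  0.8] w 0.0359 t 11.0833
```

View pics/t4.png

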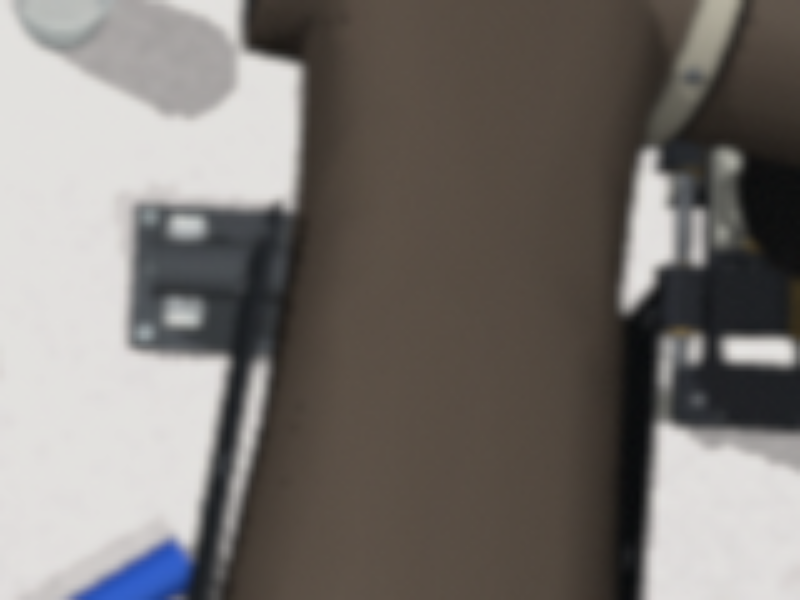

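The top view shows the mount and seated lens at left, crop (190,270). The robot hides the clamp arm, so I push gently and watch the force.

```bash
python3 -m pendant '[[-0.015,0,0,0,0,0],[-0.03,0,0,0,0,0],[-0.04,0,0,0,0,0],[-0.05,0,0,0,0,0],[-0.06,0,0,0,0,0],[-0.07,0,0,0,0,0],[-0.078,0,0,0,0,0]]'; python3 -m pendant '[[-0.009,0,0,0,0,0],[-0.018,0,0,0,0,0],[-0.027,0,0,0,0,0],[-0.036,0,0,0,0,0],[-0.036,0,0,0,0,0]]'; python3 d.py .5961 -.1725 .214 -92.2
```

```text
time_s: 11.72
tcp_pos: [0.5948, -0.2412, 0.2272]
eef_rot: [-180.0, -0.0, -92.2]
contact_force: [-0.8, -0.6, 1.7]
gripper_width: 0.0356
gripper_force: 0.6
time_s: 12.13
tcp_pos: [0.5961, -0.2048, 0.2268]
eef_rot: [180.0, 0.0, -92.2]
contact_force: [0.6, 0.1, 0.2]
gripper_width: 0.0359
gripper_force: 0.0
d [-0.0323  0.0012  0.0128] rot [0.02 0.03 0.  ] rows 0.8 s [ 0.5961 -0.2048  0.2268] [180.    0.  -92.2] F [0.6 0.1 0.2] w 0.0359 t 12.1333
```

```bash
python3 - <<'E'
from plant import r
import cv2
c=r.capture('scene');cv2.imwrite('pics/s5.png',cv2.resize(c['frame'][80:230,110:290,::-1],None,fx=4,fy=4))
E
```

```text
(no output)
```

View pics/s5.png

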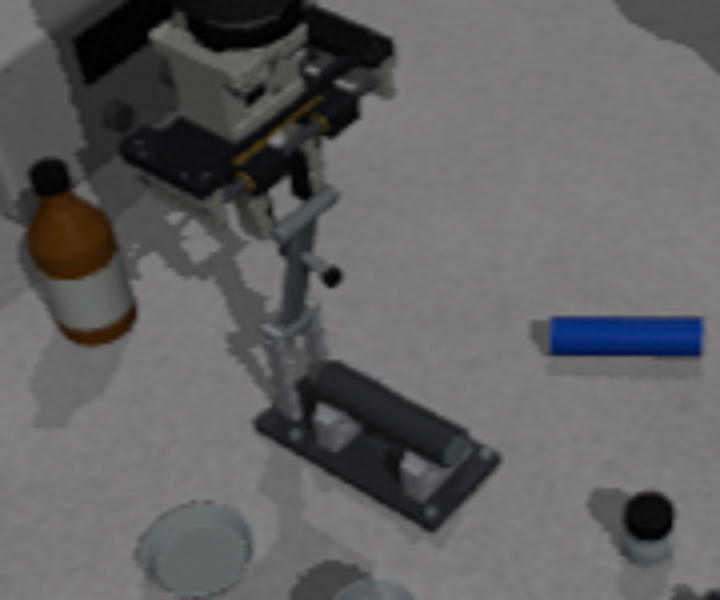

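The scene crop shows both fingertips behind the crossbar (300,215), straddling the strap. The arm is just past upright and the lens is seated at (390,410). I continue along the arc.

```bash
python3 -m pendant '[[-0.01,0,0.003,0,0,0],[-0.02,0,0.007,0,0,0],[-0.032,0,0.013,0,0,0],[-0.042,0,0.019,0,0,0],[-0.052,0,0.026,0,0,0],[-0.061,0,0.034,0,0,0],[-0.061,0,0.034,0,0,0],[-0.061,0,0.034,0,0,0]]'; python3 d.py .6 -.1435 .26 -92.2;python3 - <<'E'
from plant import r
import cv2
c=r.capture('scene');cv2.imwrite('pics/s6.png',cv2.resize(c['frame'][80:230,110:290,::-1],None,fx=4,fy=4))
E
```

```text
time_s: 12.85
tcp_pos: [0.5981, -0.1447, 0.1922]
eef_rot: [179.9, -0.0, -92.2]
contact_force: [0.1, 0.1, 1.2]
gripper_width: 0.0362
gripper_force: 0.0
d [-0.0013 -0.0017 -0.0679] rot [ 0.09 -0.    0.02] rows 1.6 s [ 0.5981 -0.1447  0.1922] [179.9  -0.  -92.2] F [0.1 0.1 1.2] w 0.0362 t 12.85
```

View pics/s6.png

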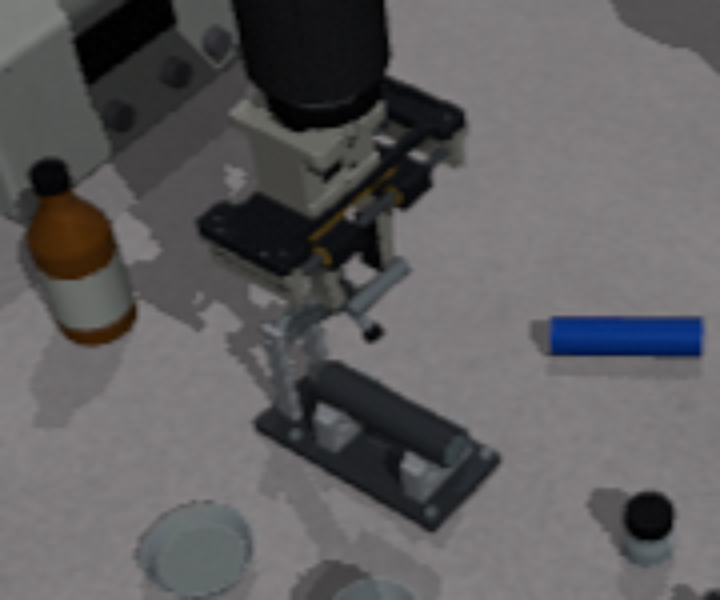

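The scene crop shows the arm at about 45 degrees, the bar at (380,285) just ahead of the fingertips. I lift over the bar and press from above along the arc.

```bash
python3 -m pendant '[[0.004,0,-0.015,0,0,0],[0.002,0,-0.035,0,0,0],[-0.01,0,-0.035,0,0,0],[-0.022,0,-0.035,0,0,0],[-0.022,0,-0.035,0,0,0],[-0.022,0,-0.03,0,0,0],[-0.022,0,-0.025,0,0,0],[-0.022,0,-0.02,0,0,0]]'; python3 d.py .5985 -.1108 .187 -92.2
```

```text
time_s: 13.57
tcp_pos: [0.5989, -0.1236, 0.2117]
eef_rot: [179.9, 0.0, -92.3]
contact_force: [-0.5, 0.4, -0.5]
gripper_width: 0.0355
gripper_force: 0.0
d [-0.0128  0.0009  0.0247] rot [ 0.07  0.   -0.05] rows 0.7 s [ 0.5989 -0.1236  0.2117] [179.9   0.  -92.3] F [-0.5  0.4 -0.5] w 0.0355 t 13.5667
```

```bash
python3 -m pendant '[[-0.003,0,0.008,0,0,0],[-0.007,0,0.015,0,0,0],[-0.013,0.001,0.025,0,0,0],[-0.019,0.001,0.035,0,0,0],[-0.025,0.001,0.046,0,0,0],[-0.03,0.001,0.057,0,0,0],[-0.033,0.001,0.068,0,0,0],[-0.035,0.001,0.078,0,0,0],[-0.036,0.001,0.082,0,0,0],[-0.036,0.001,0.082,0,0,0]]'; python3 d.py .5994 -.0855 .107 -92.2
```

```text
time_s: 14.4
tcp_pos: [0.5989, -0.0874, 0.1293]
eef_rot: [179.8, -0.0, -92.2]
contact_force: [0.5, -0.4, -0.3]
gripper_width: 0.0363
gripper_force: 0.0
d [-0.002  -0.0005  0.0223] rot [ 0.15 -0.02 -0.04] rows 0.5 s [ 0.5989 -0.0874  0.1293] [179.8  -0.  -92.2] F [ 0.5 -0.4 -0.3] w 0.0363 t 14.4
```

```bash
python3 -m pendant '[[-0.001,0,0.005,0,0,0],[-0.001,0,0.009,0,0,0],[-0.001,0,0.012,0,0,0],[-0.001,0,0.012,0,0,0]]'; python3 -m pendant '[[0,0,0.002,0,0,0],[-0.001,0,0.004,0,0,0],[-0.001,0,0.006,0,0,0],[-0.001,0,0.006,0,0,0],[-0.001,0,0.006,0,0,0]]'; python3 d.py .5994 -.0855 .107 -92.2
```

```text
time_s: 14.73
tcp_pos: [0.5997, -0.0867, 0.1186]
eef_rot: [180.0, 0.0, -92.3]
contact_force: [-0.2, 0.1, -0.3]
gripper_width: 0.0359
gripper_force: 0.0
time_s: 15.15
tcp_pos: [0.6, -0.0856, 0.1131]
eef_rot: [-180.0, -0.0, -92.2]
contact_force: [0.8, -0.1, 1.3]
gripper_width: 0.0363
gripper_force: 0.6
d [-0.0001  0.0006  0.0061] rot [-0.02 -0.   -0.04] rows 0.1 s [ 0.6    -0.0856  0.1131] [-180.    -0.   -92.2] F [ 0.8 -0.1  1.3] w 0.0363 t 15.15
```

```bash
python3 -m pendant '[[0,0,0.002,0,0,0],[0,0,0.004,0,0,0],[0,0,0.0055,0,0,0],[0,0,0.0055,0,0,0],[0,0,0.0055,0,0,0]]'; python3 - <<'E'
from plant import r
import cv2
c=r.capture('scene');cv2.imwrite('pics/s7.png',cv2.resize(c['frame'][100:220,140:270,::-1],None,fx=5,fy=5))
E
python3 d.py .5994 -.0855 .107 -92.2
```

```text
time_s: 15.57
tcp_pos: [0.6001, -0.0853, 0.1076]
eef_rot: [-180.0, 0.0, -92.2]
contact_force: [-0.6, -0.1, 4.0]
gripper_width: 0.0359
gripper_force: 2.1
d [0.0002 0.0006 0.0006] rot [-0.03  0.01 -0.04] rows 0.0 s [ 0.6    -0.0853  0.1076] [-180.     0.   -92.2] F [0.1 0.7 3.5] w 0.0358 t 15.6167
```

View pics/s7.png

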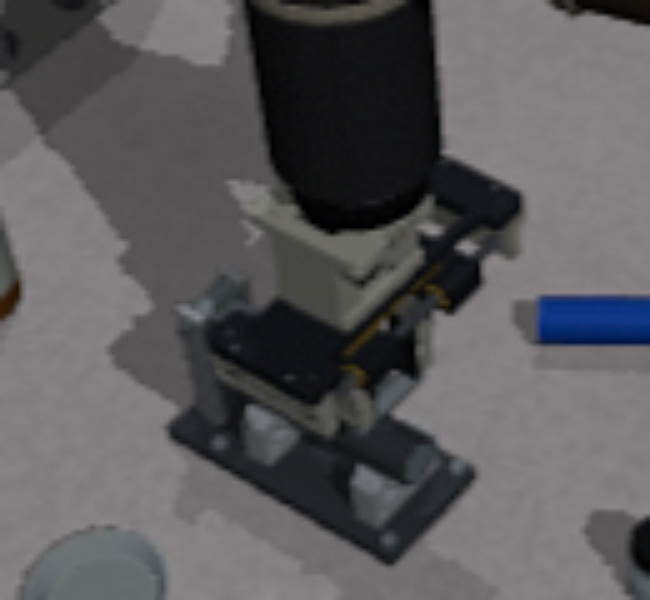

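The scene crop shows the fingertips on the crossbar (395,385), the arm almost level and the lens below untouched. I press on in small steps until the internal stop shows in the force.

```bash
python3 -m pendant '[[0,0,0.0005,0,0,0],[0,0,0.001,0,0,0],[0,0,0.001,0,0,0],[0,0,0.001,0,0,0]]'; python3 -m pendant '[[0,0,0.0005,0,0,0],[0,0,0.001,0,0,0],[0,0,0.001,0,0,0],[0,0,0.001,0,0,0]]'
```

```text
time_s: 15.95
tcp_pos: [0.6001, -0.0853, 0.107]
eef_rot: [-180.0, 0.0, -92.2]
contact_force: [-1.0, 2.0, 8.1]
gripper_width: 0.0358
gripper_force: 3.8
time_s: 16.28
tcp_pos: [0.6002, -0.0853, 0.1068]
eef_rot: [-179.9, 0.0, -92.2]
contact_force: [-3.6, 2.5, 13.6]
gripper_width: 0.0362
gripper_force: 6.5
```

The force rises steeply at z = 0.107, so the arm is level against its stop. I hold briefly, confirm it is steady, and hand in.

```bash
python3 -m pendant '[[0,0,0,0,0,0],[0,0,0,0,0,0],[0,0,0,0,0,0],[0,0,0,0,0,0],[0,0,0,0,0,0],[0,0,0,0,0,0]]' && python3 -c "
from plant import r
print(r.close_job())"
```

```text
time_s: 16.78
tcp_pos: [0.6002, -0.0853, 0.1068]
eef_rot: [-179.9, 0.0, -92.2]
contact_force: [-3.1, 1.9, 12.8]
gripper_width: 0.0361
gripper_force: 6.5
the job is handed in; nothing more can be done
None
```

I handed the job in at about 17 s: the lens was measured seated in the vees before clamping, and the crossbar is held down with about 13 N at the level stop; no verdict was returned.

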